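Snap the replacement fuse-link into its holder and switch the feed back on

TASK

Take the middle-sized of the three fuse-links from the grey parts tray and press it down gently between the two spring clips of the empty fuse holder until both clips snap over its ends and it sits fully home, level and centred. Let go of it, and only then throw the isolator lever all the way over to its other side. Do not force the holder or overbend its clips, and leave the other two fuse-links and everything else on the bench where they are.

Things in the scene. Friction and masses are not known exactly. Their poses are not given: they have to be found in the camera images.
- fuse: the middle-sized fuse-link, 80 g: a square white ceramic body 44 long x 28 wide x 28 high (mm) with a round bright steel cap, 26 in diameter, on each end; 72 long overall. Each cap's end is chamfered at 45 degrees all round (6 mm), leaving a 14 mm flat end face. Origin: centre of its underside; x along its length (it is the same either way round), z up. Grip across y.
- short_fuse: bystander: a like fuse-link, 52 mm long overall, too short for the clips; same frame and section. Leave it.
- long_fuse: bystander: a like fuse-link, 94 mm long overall, too long for the clips; same frame and section. Leave it. The three lie side by side, about 82 mm apart, in any order.
- tray: fixed grey tray, 140 x 270 x 16 mm high, walls and floor 4 mm thick. Origin: centre of its underside, x along the short side.
- holder: fixed fuse holder: grey base plate 150 x 70 x 14 mm (26 high in its middle 50 x 34) carrying a white clip block, a bar 104 long x 20 wide along x, with a black rubber pad on top, 50 x 16, the seat for the fuse-link's underside (gives 1 mm per 20 N). Origin: centre of the base's underside; x along its length, z up. Over 35 N on it does damage: stop at about 20 N.
- seat_mean (a point): the AVERAGE place of the seat's centre, 52 mm above the holder's origin. The block is clamped anywhere from 13 mm below to 13 mm above this, and that is not measured: find the seat by feel.
- pad (a joint): how far the seat pad is pressed in, in m: 0 when empty, about 0.0003 once the fuse-link is home under the clips and let go of, 0.001 at 20 N, at most 0.002
- clip_a (a joint): how far the copper clip at the holder's +x end is spread outward, in m: 0 at rest, about 0.001 to 0.0015 with the fuse-link home (lip resting on its upper chamfer), 0.004 while the end face passes the lip, beyond 0.007 overbent. It slides straight out along x on a spring: preload 1.4 N, then 0.7 N per mm, friction about 0.25. Spreading both clips takes 10 to 17 N of downward push in all.
- clip_b (a joint): the same for the clip at the -x end (spread towards -x). Each clip is a blade 22 mm wide standing on the block, with a round inward lip (radius 2.5 mm) centred 23.5 mm above the seat and a flare opening out to 33 mm above the seat; at rest the lips' inner faces are 64 mm apart.
- isolator_base: fixed grey block of the isolator, 70 x 50 x 25 mm. Origin: centre of its underside; x is the direction in which the lever is to be thrown
- isolator (a joint): the isolator lever, rad: 0 at the start (off, leaning 0.5 rad to the block's -x side), 1.0 thrown fully over (leaning 0.5 rad to its +x side). It pivots about the block's y axis, 22 mm above the block's origin, needs under 2 N at the tip and stays where it is left; end stops at 0 and 1.0
- isolator_tip (a point): centre of the lever's black ball, 26 mm in diameter, 80 mm from the pivot
- terminal_block: bystander: white block 70 x 28 x 30 mm lying between tray and holder; origin centre of underside
- screwdriver: bystander: screwdriver lying crosswise beyond the tray and holder, up to 30 mm high
- jar: bystander: clear jar, 60 mm in diameter, 75 high, at the back
- canister: bystander: orange canister, 48 mm in diameter, 110 high, at the back
- meter: bystander: yellow hand meter, 150 x 80 x 35 mm, at the back
Not all that is in view belongs to the job. Leave any purple or yellow look-alike of the holder alone. What is shaped like the isolator_base but purple is not meant.

How it is judged:
By the outcome, as a careful person would: the job done as asked, in the order asked, and still so for the second after the job is handed in, with the robot touching nothing.
It also fails if it takes over 72 s, if anything falls off the work surface, if the arm or the gripper's body presses on something with over 40 N, if the wrist force passes 120 N, or if a joint passes its speed limit or range.

ROBOT

A 6-joint arm with a two-finger parallel gripper is mounted at the origin on the work surface. World frame = base frame: x ahead of the robot, y to its left, z up, the work surface at z = 0. Lengths are in mm, angles in rad, forces in N, time in s.
With the tool pointing down it reaches from about 350 to 875 mm from the base axis. Payload 15.5 kg.
Tool frame: the origin (TCP) lies at the very end of the fingers, on their centre line; the grasp point (between the pads) lies env.grip_point_offset behind it (env.grip_point_offset is the distance from the TCP to the grasp point, in mm); z points along the fingers, y is the line along which they close (so a half turn about z gives the same grasp; the last joint's range is limited). The gripper opens to 85 mm and grips with 20 to 120 N. Pads are 22 mm wide; open, the fingers measure 114 mm over their backs; the gripper's body (76 mm by 85 mm) begins 54 mm behind the grasp point. The pads swing forward as they close: fully open they stand 13 mm farther back than shut.
Start: joints at [1.22, 0.494, 1.345, -0, 1.302, -0.096], TCP at [158.132, 604.666, 231.277] pointing down, gripper open.
Joint ranges: [-2.91, 2.91], [-0.82, 2.16], [0.22, 2.67], [-1.22, 4.37], [0.12, 2.79], [-3.08, 3.08]. Speed limits (rad/s): [1.89, 1.89, 2.57, 3.01, 3.01, 3.01].

INTERFACE

Orientations are given as a unit quaternion [x, y, z, w].
In Python, from bench import sense, viewer, env gives the robot as it stands.
- The arm moves only by the tool send_rows, never from a script. Its argument "deltas" is one flat list of numbers, 5 for each row, row after row: the shift along the tool's x, y, z as a fraction of full scale, then the turn about the tool's z as a fraction of full scale, then the closure, from 0 (fully open) to 1 (shut). A call has 1 to 20 rows; each row is the pose to reach, as a shift and turn from the pose commanded when the call began, along the tool's axes at that moment, turning the shorter way round; what a row does not reach only later rows make up. Full scale, the value 1, is 0.4 m for a shift and 180 degrees for a turn. A row lasts 1/12 s, in which the tool goes at most 41.7 mm and 7.16 degrees, less where a joint would pass 70% of its speed; a pose out of reach is approached as far as the arm can. A call with a number of a shift or a turn outside -1 to 1 is refused whole. A call with a gripper value outside its range is refused whole. The fingers move at their own pace and stop on an object; "grip_force" is the grip in N (left out, the last holds). Time passes only in rows, so rows that repeat a pose let the fingers close. It gives the time, the measured TCP pose, the force, the opening and the grip force at its end, in the units of the state.
- sense(): the state, without advancing time (a new reading comes with each control period).
- viewer.grab_frame(name): name is "scene" or "top" or "wrist"; returns a dict with "color" (384x512x3 uint8, red, green, blue), "fx", "fy", "cx", "cy" (pixels), "position" and "attitude" of the camera in the world; the wrist camera has in their place "hand_eye" (4x4, takes a point from camera to tool coordinates, whose origin is the TCP and whose axes are the flange's). Camera axes: x right, y up, looking along -z (the intrinsics and any distortion apply to the point x, -y, -z); pixel columns grow to the right and rows downward; lengths in mm; the calibration is good to about 2 mm. The wrist camera is an equidistant fisheye: a pixel r from the principal point sees the ray r / f radians off the axis. A picture is of the moment at which its call begins: read the wrist's pose just before it. There is no depth.
- env.sign_off(): hands the job in; it is judged then, once.
Trained networks look in a picture, given as the dict that the camera call returned (one of the last four; its "shot" number tells which), for a name from the list of things; names that differ only in an ending like _2 or _b are one class to them, and where a whole thing is asked for, a point or a joint stands for the part that bears it (a point fixed in the world has none). Each returns a list of dicts, best first, with "conf" (0 to 1); they miss things now and then, are a little off and sometimes report something else, mostly with a low value. They report only what shows in the picture. A call takes as long as a camera call. They do not tell look-alikes from the thing itself.
- viewer.spot_in(picture, target): "box" ([left, top, right, bottom] in pixels, round what is visible of it).
- viewer.outline_of(picture, target): "region" (384x512 bool, what is visible of it) and "box" ([left, top, right, bottom] in pixels, round what is visible of it).
- viewer.landmark_of(picture, target): "position" ([column, row] in pixels: a listed point, or the origin of a listed thing).
The state is a dict: "t": time; "joint_positions": joint angles; "joint_velocities": joint speeds; "joint_torque": joint torques, N m; "tool_pos": TCP position; "tcp_rot": TCP orientation; "force": force on the tool from outside, world axes, zero at the start; "wrist_torque": the same for the moment, N m; "gripper_width": finger opening in mm; "grip_force": force on a finger pad.
Only numpy, scipy, OpenCV 4.12 (cv2) and the standard library are available. Lean on these libraries where they do the work, as an engineer would, in place of code of your own. Each camera call takes 0.05 s, during which the arm holds its last target. There are 200 camera calls.

## Working session

There is one attempt and no reset: what is moved stays moved. The work goes in short steps, Python scripts to look and compute and a tool call to move; the robot and the scene stay as the last step left them, time stands still between calls to the robot, and variables do not carry over. Pictures are saved under pics/ and viewed, at most 10 in all, crops included, and the job is handed in when it is done.

Besides the shell and the picture viewer there is one more tool, called after "Emit:" in YAML: its name, and indented under it one key for each argument. send_rows: Moves the arm, as the interface text tells. Shift numbers are shares of 0.4 m and turn numbers shares of 180 degrees, none past 1 either way. Its arguments: {"type":"object","properties":{"deltas":{"type":"array"},"grip_force":{"type":"number"}},"required":["deltas"]}

```bash
mkdir -p pics; ls
cat > h.py <<'E'
import numpy as np, cv2
from scipy.spatial.transform import Rotation as R
from bench import sense, viewer, env
def ray(p,uv):
    a=R.from_quat(p["attitude"]).as_matrix() if np.size(p["attitude"])==4 else np.array(p["attitude"])
    d=np.array([(uv[0]-p["cx"])/p["fx"],-(uv[1]-p["cy"])/p["fy"],-1.]); d=a@d
    return np.array(p["position"],float),d/np.linalg.norm(d)
def wray(p,uv,s):
    x,y=(uv[0]-p["cx"])/p["fx"],(uv[1]-p["cy"])/p["fy"]; r=np.hypot(x,y); k=np.sin(r)/r if r>1e-9 else 1
    d=np.array([x*k,-y*k,-np.cos(r)]); H=np.array(p["hand_eye"]); T=R.from_quat(s["tcp_rot"]).as_matrix()
    return T@H[:3,3]+np.array(s["tool_pos"]), T@H[:3,:3]@d
def tri(rs):
    A=np.zeros((3,3));b=np.zeros(3)
    for o,d in rs:
        P=np.eye(3)-np.outer(d,d);A+=P;b+=P@o
    x=np.linalg.solve(A,b); return x,[np.linalg.norm((np.eye(3)-np.outer(d,d))@(x-o)) for o,d in rs]
def atz(r,z): o,d=r; return o+d*(z-o[2])/d[2]
def save(p,n): cv2.imwrite("pics/"+n,p["color"][:,:,::-1])
E
python3 - <<'E'
from h import *
print(env.grip_point_offset); s=sense(); print(s)
for n in ["scene","top","wrist"]:
    p=viewer.grab_frame(n); save(p,n+"0.png"); print(n,{k:v for k,v in p.items() if k!="color"})
    for t in ["fuse","short_fuse","long_fuse","tray","holder","seat_mean","isolator_base","isolator_tip","terminal_block"]:
        print(t,[(np.round(d["position"]).tolist(),round(d["conf"],2)) for d in viewer.landmark_of(p,t)][:4])
import cv2
a=[cv2.imread(f"pics/{n}0.png") for n in("scene","top")]
cv2.imwrite("pics/both.png",cv2.resize(np.vstack(a),(512*600//768*1,600)) )
E
```

```text
pics
18.700000000000003
{'t': 0.0, 'joint_positions': array([ 1.21952489e+00,  4.94236061e-01,  1.34615352e+00,  2.04900388e-05,
        1.30250627e+00, -9.54769527e-02]), 'joint_velocities': array([ 1.03734443e-03, -9.74398844e-05, -8.19975770e-04,  1.51365021e-03,
        2.21346219e-03, -1.01412947e-04]), 'joint_torque': array([ 7.17552466e-04, -8.82186770e+01, -3.83867383e+01, -3.09807297e-05,
        1.02316862e-02,  2.03230098e-05]), 'tool_pos': array([157.98073379, 604.3165531 , 230.65979741]), 'tcp_rot': array([ 1.27551515e-01,  9.91831733e-01, -6.33219408e-04, -1.53973680e-04]), 'force': array([0.43007526, 0.38682818, 1.0195216 ]), 'wrist_torque': array([-0.01315656, -0.04228497,  0.00268011]), 'grip_force': 0.0, 'gripper_width': 85.4558659384659}
scene {'fx': 375.795163298095, 'fy': 375.795163298095, 'cx': 257.9397871582624, 'cy': 199.47284086122744, 'position': array([ 895.52213992, -377.96906528,  799.67034414]), 'attitude': array([0.29200702, 0.10897918, 0.316125  , 0.89605827]), 'shot': 1}
fuse [([154.0, 291.0], 0.73)]
short_fuse [([131.0, 321.0], 0.79)]
long_fuse [([18
[... 1232 characters left out ...]
([353.0, 205.0], 0.38)]
wrist {'fx': 297.3186396354542, 'fy': 297.3186396354542, 'cx': 253.85452064481802, 'cy': 191.52822875057495, 'hand_eye': array([[ 4.61400030e-04,  9.63232014e-01,  2.68670570e-01,
         6.79189702e+01],
       [ 9.99999698e-01, -2.76392943e-04, -7.26426268e-04,
         4.63530913e-01],
       [-6.25458388e-04,  2.68670824e-01, -9.63231850e-01,
        -1.42867222e+02],
       [ 0.00000000e+00,  0.00000000e+00,  0.00000000e+00,
         1.00000000e+00]]), 'shot': 3}
fuse []
short_fuse []
long_fuse []
tray []
holder [([2.0, 322.0], 0.8), ([74.0, 282.0], 0.74), ([72.0, 363.0], 0.73)]
seat_mean []
isolator_base []
isolator_tip [([74.0, 362.0], 0.55)]
terminal_block []
```

Run:
```python
import cv2
t=cv2.imread("pics/top0.png")
cv2.imwrite("pics/top0b.png",cv2.resize(t,(796,597),interpolation=cv2.INTER_CUBIC))
t=cv2.imread("pics/scene0.png")
cv2.imwrite("pics/scene0b.png",cv2.resize(t,(796,597),interpolation=cv2.INTER_CUBIC))
```

```text
(no output)
```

View pics/top0b.png

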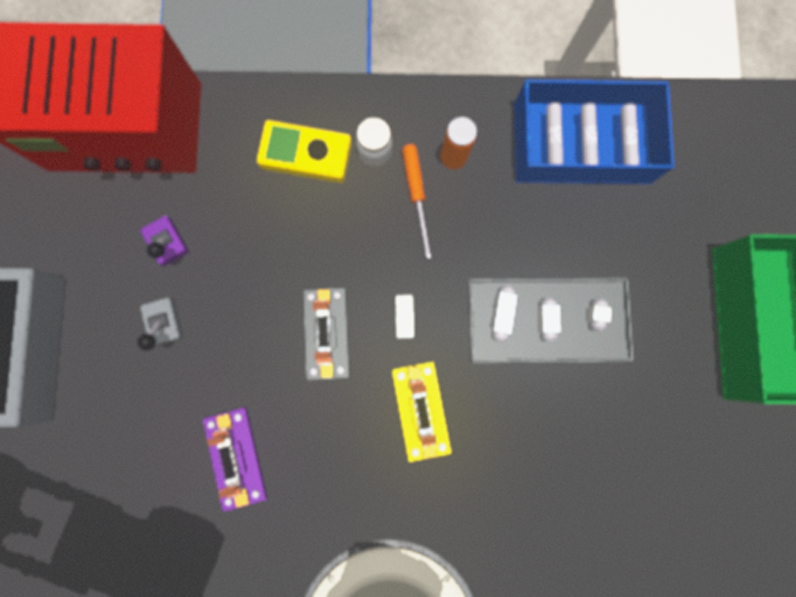

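View pics/scene0b.png

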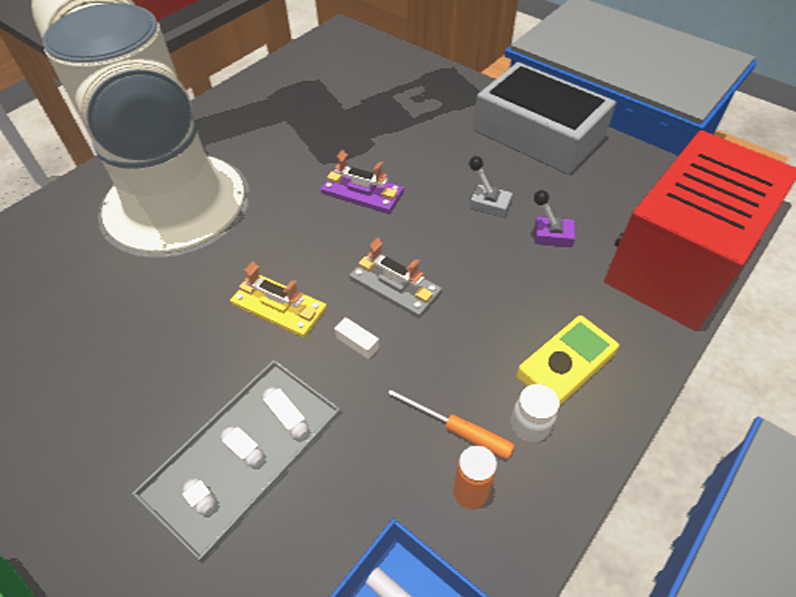

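The top view shows three fuse-links in the grey tray, at 796-wide pixels (505,313) long, (551,318) middle and (600,314) short. The middle one in length is (551,318), so it is the target.
Holder candidates are grey (325,333), yellow (422,412) and purple (232,460); the grey one is meant. Isolator candidates are grey (160,320) and purple (163,240); again the grey one is meant.

Run:
```python
from h import *
s=sense();sc=viewer.grab_frame("scene");tp=viewer.grab_frame("top")
def pick(p,t,uv):
    l=[d for d in viewer.landmark_of(p,t)]
    return min((d["position"] for d in l),key=lambda q:np.hypot(*(np.array(q)-uv)))
for t,a,b in [("fuse",(154,291),(352,206)),("tray",(156,291),(352,205)),("holder",(255,183),(208,209)),("seat_mean",(253,172),(205,211)),("isolator_base",(316,134),(104,209)),("isolator_tip",(303,105),(93,216)),("terminal_block",(229,221),(261,205)),("screwdriver",(290,270),(268,130))]:
    try:
        x,e=tri([ray(sc,pick(sc,t,a)),ray(tp,pick(tp,t,b))]); print(t,x.round(1),np.round(e,1))
    except Exception as ex: print(t,ex)
c=tp["color"][180:240,80:400]
o=cv2.resize(c[:,:160],None,fx=5,fy=5,interpolation=cv2.INTER_CUBIC);o2=cv2.resize(c[:,160:],None,fx=5,fy=5,interpolation=cv2.INTER_CUBIC)
cv2.imwrite("pics/crop.png",np.vstack([o,o2])[:,:,::-1])
print(s["joint_positions"].round(3))
```

```text
fuse [ 508.6 -265.7    6.4] [2.7 2.7]
tray [ 505.2 -270.3   12.9] [0.9 0.9]
holder [479.9 109.3  -0.9] [2.4 2.4]
seat_mean [474.4 105.3  51.4] [3.3 3.3]
isolator_base [498.4 381.5 -11.7] [7.8 7.8]
isolator_tip [463.4 358.2  99.8] [7.5 7.5]
terminal_block [502.2 -24.2  -2.7] [6.3 6.3]
screwdriver [711.8 -45.8   8.1] [4.8 4.8]
[ 1.22   0.494  1.345  0.     1.302 -0.096]
```

View pics/crop.png

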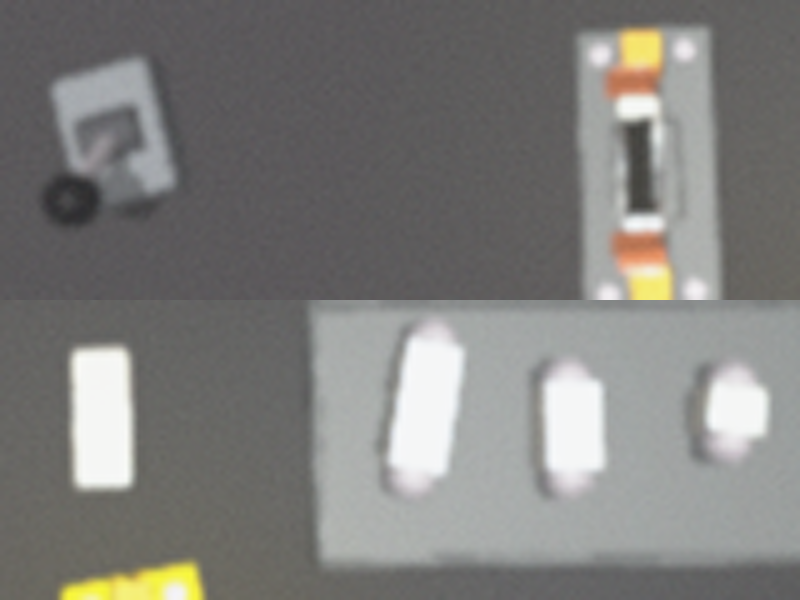

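The crop confirms the middle link, white body at crop (573,425), between the long one (425,405) and the short one (735,408). I'll now go past the isolator and holder with the wrist camera.

Emit:
send_rows:
  deltas: [-0.96,-0.33,0,-0.08,0,-0.96,-0.33,0,-0.08,0,-0.96,-0.33,0,-0.08,0,-0.96,-0.33,0,-0.08,0,-0.96,-0.33,0,-0.08,0,-0.96,-0.33,0,-0.08,0,-0.96,-0.33,0,-0.08,0,-0.96,-0.33,0,-0.08,0,-0.96,-0.33,0,-0.08,0,-0.96,-0.33,0,-0.08,0,-0.96,-0.33,0,-0.08,0,-0.96,-0.33,0,-0.08,0,-0.96,-0.33,0,-0.08,0,-0.96,-0.33,0,-0.08,0,-0.96,-0.33,0,-0.08,0,-0.96,-0.33,0,-0.08,0]

```text
t: 3.73
tool_pos: [495.4, 380.6, 231.4]
tcp_rot: [0.001, 1.0, 0.0, 0.0]
force: [-0.3, -0.0, 0.2]
gripper_width: 85.8
grip_force: 0.0
```

```bash
cat > look.py <<'E'
from h import *
import sys,pickle
def look(n,ts):
    s=sense();p=viewer.grab_frame("wrist");save(p,n+".png")
    out={}
    for t in ts:
        l=viewer.landmark_of(p,t); out[t]=[(tuple(d["position"]),d["conf"],wray(p,d["position"],s)) for d in l]
        print(t,[(np.round(d["position"],1).tolist(),round(d["conf"],2)) for d in l])
    pickle.dump((s,{k:v for k,v in p.items()},out),open(n+".pkl","wb"))
    return s,p,out
if __name__=="__main__":
    s,p,o=look(sys.argv[1],sys.argv[2:]); print(s["tool_pos"].round(1),s["tcp_rot"].round(4),s["t"],s["joint_positions"].round(2))
E
python3 look.py w_iso isolator_base isolator_tip holder seat_mean
```

```text
isolator_base [([253.8, 162.3], 0.79), ([127.2, 331.6], 0.68), ([255.8, 253.2], 0.66)]
isolator_tip [([238.3, 142.4], 0.86), ([241.7, 268.9], 0.76)]
holder [([65.3, 154.8], 0.65), ([154.7, 2.5], 0.57)]
seat_mean [([239.8, 140.6], 0.72), ([45.6, 161.3], 0.56)]
[495.4 380.6 231.4] [0.0015 1.     0.     0.    ] 3.7333 [ 0.56  0.49  1.35  0.    1.3  -1.01]
```

View pics/w_iso.png

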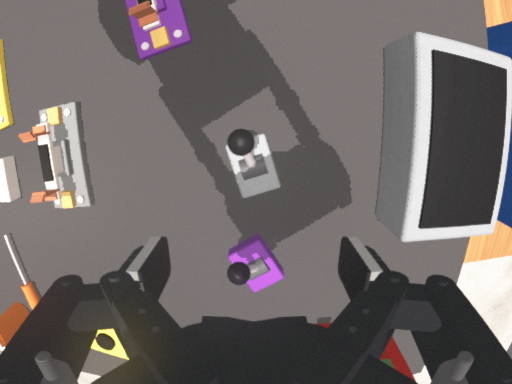

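The picture shows the grey isolator base at about (253,165) with its ball at (241,142). The grey holder is at (62,157), and the purple isolator is at (256,262).

Emit:
send_rows:
  deltas: [0,-0.69,0,0,0,0,-0.69,0,0,0,0,-0.69,0,0,0,0,-0.69,0,0,0,0,-0.69,0,0,0,0,-0.69,0,0,0,0,-0.69,0,0,0,0,-0.69,0,0,0,0,-0.69,0,0,0,0,-0.69,0,0,0,0,-0.69,0,0,0,0,-0.69,0,0,0]

```text
t: 4.98
tool_pos: [495.0, 104.8, 231.2]
tcp_rot: [0.001, 1.0, 0.0, -0.0]
force: [-0.1, -0.1, -0.4]
gripper_width: 85.7
grip_force: 0.0
```

```bash
python3 look.py w_h isolator_base isolator_tip holder seat_mean fuse
```

```text
isolator_base [([428.6, 250.5], 0.93), ([257.1, 149.4], 0.58), ([438.3, 165.0], 0.57)]
isolator_tip [([455.1, 258.0], 0.94), ([475.2, 151.2], 0.89)]
holder [([364.9, 0.0], 0.77), ([254.4, 149.7], 0.7), ([133.2, 59.0], 0.7)]
seat_mean [([115.3, 49.9], 0.65), ([257.6, 156.8], 0.6)]
fuse []
[495.  104.8 231.2] [ 0.0015  1.      0.     -0.    ] 4.9833 [ 0.09  0.33  1.63  0.    1.18 -1.48]
```

View pics/w_h.png

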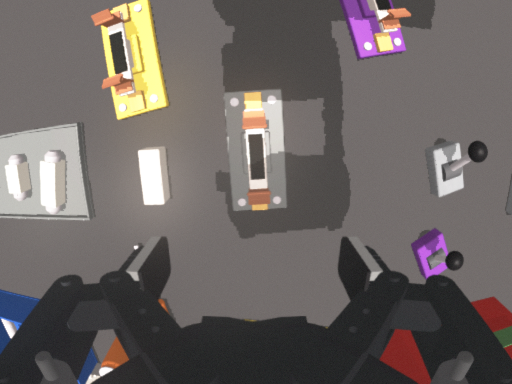

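The grey holder is at (257,150), with its black pad at (257,157) and its clips at (254,115) and (259,196). The grey isolator is at (446,170) and its ball at (477,152).

Run:
```python
from h import *; import pickle
s1,p1,o1=pickle.load(open("w_iso.pkl","rb"));s2,p2,o2=pickle.load(open("w_h.pkl","rb"))
print("isobase",tri([wray(p1,(253.8,162.3),s1),wray(p2,(438.3,165),s2)]))
print("tip",tri([wray(p1,(241,142),s1),wray(p2,(477.5,151.5),s2)]))
print("holder",tri([wray(p1,(65.3,154.8),s1),wray(p2,(254.4,149.7),s2)]),tri([wray(p1,(45.6,161.3),s1),wray(p2,(257.6,156.8),s2)]))
for z in(14,):
  c=np.array([atz(wray(p2,q,s2),z)[:2] for q in [(225,91),(281,90),(286,208),(231,212)]]);print(c.round(1),c.mean(0))
# refine via colour mask of pad and outline of holder
l=[d for d in viewer.outline_of(viewer.grab_frame("wrist"),"holder")]
for d in l:
  m=d["region"].astype(np.uint8); ys,xs=np.nonzero(m)
  print(d["conf"],d["box"])
  if d["box"][0]>200 and d["box"][2]<310:
    cs,_=cv2.findContours(m,cv2.RETR_EXTERNAL,2);cnt=max(cs,key=cv2.contourArea)[:,0]
    g=np.array([atz(wray(p2,q,s2),14)[:2] for q in cnt],np.float32); print(cv2.minAreaRect(g))
I=p2["color"].astype(int)
pm=(I.max(2)<45);pm[:125]=0;pm[190:]=0;pm[:,:240]=0;pm[:,275:]=0
n,lab,st,ce=cv2.connectedComponentsWithStats(pm.astype(np.uint8));k=1+st[1:,4].argmax();print("pad",st[k],ce[k])
cn=np.argwhere(lab==k)[:,::-1]
for z in(39,52,65):
  g=np.array([atz(wray(p2,q,s2),z)[:2] for q in cn],np.float32);print(z,g.mean(0),cv2.minAreaRect(g))
```

```text
isobase (array([493.78561479, 381.20221927,  -6.66423295]), [np.float64(0.7139207044644323), np.float64(0.71392070446441)])
tip (array([457.4572143 , 369.08929943,  92.54319592]), [np.float64(0.05991415814540528), np.float64(0.05991415814544114)])
holder (array([475.80764692, 106.25991273,   1.81289598]), [np.float64(0.6124837563068541), np.float64(0.612483756306894)]) (array([476.1937702 , 109.59772466,  54.62510909]), [np.float64(1.0303923288845311), np.float64(1.030392328884548)])
[[402.9  71.3]
 [401.9 138.2]
 [549.8 146.6]
 [555.   76. ]] [477.39908868 108.00945851]
0.88 [222.7, 86.7, 287.2, 213.0]
((476.2603759765625, 108.36692810058594), (151.40887451171875, 70.79981231689453), 3.375542402267456)
0.65 [338.3, 0.0, 409.6, 59.7]
0.65 [89.9, 0.0, 166.3, 121.9]
0.52 [5.5, 155.9, 27.7, 199.0]Traceback (most recent call last):
  File "<stdin>", line 18, in <module>
ValueError: attempt to get argmax of an empty sequence
```

Emit:
send_rows:
  deltas: [0,-0.9,0,0,0,0,-0.9,0,0,0,0,-0.9,0,0,0,0,-0.9,0,0,0,0,-0.9,0,0,0,0,-0.9,0,0,0,0,-0.9,0,0,0,0,-0.9,0,0,0,0,-0.9,0,0,0,0,-0.9,0,0,0,0,-0.9,0,0,0,0,-0.9,0,0,0,0,-0.9,0,0,0]

```text
t: 6.47
tool_pos: [493.4, -255.2, 231.3]
tcp_rot: [0.002, 1.0, 0.0, -0.0]
force: [0.4, -0.1, 0.7]
gripper_width: 85.6
grip_force: 0.0
```

```bash
python3 look.py w_f fuse tray short_fuse long_fuse; cp pics/w_f.png pics/w_f1.png
```

```text
fuse [([246.0, 172.2], 0.7)]
tray [([239.7, 171.4], 0.73)]
short_fuse [([181.9, 180.5], 0.98)]
long_fuse [([306.0, 177.3], 0.73)]
[ 493.4 -255.2  231.3] [ 1.8e-03  1.0e+00  2.0e-04 -1.0e-04] 6.4667 [-0.58  0.4   1.52  0.    1.23 -2.15]
```

View pics/w_f.png

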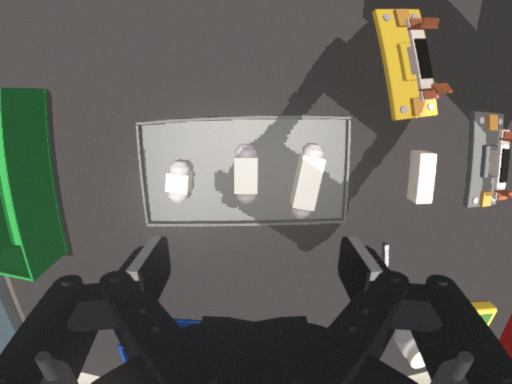

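The middle link's white body is at (246,176) with its caps at (246,151) and (246,198); the short link is at (178,183) and the long one at (308,181).

```bash
cat > fz.py <<'E'
from h import *; import pickle,sys
def body(n,win,th=170):
    s,p,o=pickle.load(open(n+".pkl","rb"));I=p["color"].astype(int)
    m=(I.min(2)>th);w=np.zeros_like(m);w[win[1]:win[3],win[0]:win[2]]=1;m&=w
    k,lab,st,ce=cv2.connectedComponentsWithStats(m.astype(np.uint8));j=1+st[1:,4].argmax();print(st[j],ce[j])
    q=np.argwhere(lab==j)[:,::-1]; return s,p,q,ce[j]
def rect(s,p,q,z):
    g=np.array([atz(wray(p,x,s),z)[:2] for x in q],np.float32);return g.mean(0),cv2.minAreaRect(g)
E
python3 - <<'E'
from fz import *
for th in(150,170,190):
    s,p,q,c=body("w_f",(225,135,265,210),th);print(rect(s,p,q,32))
I=pickle.load(open("w_f.pkl","rb"))[1]["color"];print(I[176,230:262:2].min(1),I[140:210:3,246].min(1))
s,p,o=pickle.load(open("w_h.pkl","rb"))
ds=viewer.outline_of(viewer.grab_frame("wrist"),"fuse")
for d in ds: print(d["conf"],d["box"])
I=p["color"];print(I[157,225:290:2].max(1)); print(I[120:200:3,258].max(1))
E
```

```text
[ 225  135   36   68 1788] [242.22147651 165.10738255]
(array([ 489.15393, -268.04758], dtype=float32), ((493.6706237792969, -268.2704162597656), (40.268558502197266, 80.84368896484375), 88.78545379638672))
[ 225  135   35   65 1602] [241.79837703 164.57116105]
(array([ 488.48538, -268.5299 ], dtype=float32), ((491.788330078125, -268.7886657714844), (39.1442985534668, 77.05062866210938), 88.79169464111328))
[ 225  135   35   59 1312] [241.375      164.54573171]
(array([ 488.4354, -269.0233], dtype=float32), ((488.1102294921875, -268.7115478515625), (39.120765686035156, 69.68016052246094), 88.81047821044922))
[132 130 199 230 230 229 229 229 230 229 229 229 229 227 141 128] [198 181 177 160 191 193 221 232 231 230 231 229 230 230 229 228 227 228
 186 181 165 144 126 121]
0.67 [233.5, 143.0, 257.5, 201.1]
[123 120 136 142 143 143 143 144 145 136 146 237 239  87  89  88  86  88
  89 140 226 148 138 140 145 144 144 145 144 141 101  92  88]
[226 226 246 255 255  88  89  88  91  89  87  89  89  85  75  76  73  75
  75  71 238 244 241 146 168 169 165]
```

Run:
```python
from fz import *
s,p,q,c=body("w_f",(228,145,265,210),208);print(rect(s,p,q,32))
s,p,o=pickle.load(open("w_h.pkl","rb"));I=p["color"]
m=(I.max(2)<112);w=np.zeros_like(m);w[128:186,244:272]=1;m&=w
k,lab,st,ce=cv2.connectedComponentsWithStats(m.astype(np.uint8));j=1+st[1:,4].argmax();print(st[j],ce[j])
q=np.argwhere(lab==j)[:,::-1]
for z in(39,52,65): print(z,rect(s,p,q,z))
```

```text
[234 158  23  36 797] [245.42785445 175.40276035]
(array([ 501.363  , -264.42728], dtype=float32), ((501.637451171875, -264.8049621582031), (25.69243812561035, 42.421546936035156), 89.91618347167969))
[249 134  16  45 565] [256.3079646  156.53982301]
39 (array([479.47794, 108.33406], dtype=float32), ((479.3136901855469, 108.52266693115234), (50.93157958984375, 15.055390357971191), 2.841259241104126))
52 (array([477.44922, 108.22021], dtype=float32), ((477.2916564941406, 108.40149688720703), (48.95566177368164, 14.471303939819336), 2.8412604331970215))
65 (array([475.42108 , 108.106384], dtype=float32), ((475.26959228515625, 108.28032684326172), (46.97974395751953, 13.88722038269043), 2.8412587642669678))
```

Emit:
send_rows:
  deltas: [-0.02,-0.023,0.1,0,0.4,-0.02,-0.023,0.2,0,0.4,-0.02,-0.023,0.25,0,0.4,-0.02,-0.023,0.25,0,0.4,-0.02,-0.023,0.25,0,0.4,-0.02,-0.023,0.25,0,0.4,-0.02,-0.023,0.25,0,0.4]
  grip_force: 60

```text
t: 7.4
tool_pos: [502.3, -266.0, 133.2]
tcp_rot: [0.002, 1.0, -0.001, 0.001]
force: [0.4, -0.1, -0.0]
gripper_width: 51.4
grip_force: 0.0
```

```bash
python3 look.py w_f2 fuse
python3 - <<'E'
from fz import *
s1,p1,q1,c1=body("w_f",(228,145,265,210),208)
s,p,o=pickle.load(open("w_f2.pkl","rb"));print(s["gripper_width"])
uv=o["fuse"][0][0]
s,p,q,c=body("w_f2",(int(uv[0])-50,int(uv[1])-60,int(uv[0])+50,int(uv[1])+60),208)
print(rect(s,p,q,32),tri([wray(p1,c1,s1),wray(p,c,s)]))
E
```

```text
fuse [([255.6, 181.4], 0.56)]
[ 502.3 -266.   133.2] [ 2.2e-03  1.0e+00 -8.0e-04  1.3e-03] 7.4 [-0.59  0.53  1.6   0.    1.01 -2.16]
[234 158  23  36 797] [245.42785445 175.40276035]
51.38034954131716
[ 240  166   32   48 1500] [255.15       189.28866667]
(array([ 501.07242, -264.44064], dtype=float32), ((501.54718017578125, -264.27154541015625), (26.185302734375, 41.91600799560547), 89.06501770019531)) (array([ 502.34155503, -264.49513918,   26.95316979]), [np.float64(0.08004068785878678), np.float64(0.08004068785899261)])
```

View pics/w_f2.png

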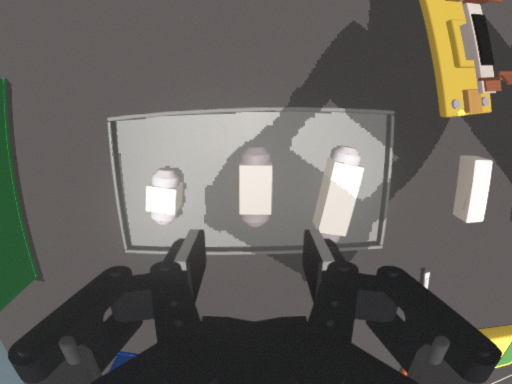

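Middle link at (256,190), centred between the fingers, with both neighbours clear of them. Descending.

Emit:
send_rows:
  deltas: [0.002,0.004,0.08,0,0.4,0.002,0.004,0.16,0,0.4,0.002,0.004,0.22,0,0.4,0.002,0.004,0.26,0,0.4,0.002,0.004,0.28,0,0.4,0.002,0.004,0.29,0,0.4,0.002,0.004,0.29,0,0.4,0.002,0.004,0.29,0,0.4]

```text
t: 8.17
tool_pos: [501.2, -264.2, 16.3]
tcp_rot: [0.002, 1.0, -0.0, 0.001]
force: [0.1, 0.1, -0.4]
gripper_width: 51.5
grip_force: 0.0
```

Emit:
send_rows:
  deltas: [0,0,0.01,0,0.4,0,0,0.02,0,0.4,0,0,0.022,0,0.4,0,0,0.022,0,0.4,0,0,0.022,0,0.6,0,0,0.022,0,0.7,0,0,0.022,0,0.8,0,0,0.022,0,0.8,0,0,0.022,0,0.8,0,0,0.022,0,0.8,0,0,0.022,0,0.8]

```text
t: 9.08
tool_pos: [500.7, -263.9, 6.8]
tcp_rot: [0.002, 1.0, -0.0, 0.0]
force: [-1.4, 0.1, 5.4]
gripper_width: 26.9
grip_force: 59.5
```

Emit:
send_rows:
  deltas: [0,0,-0.02,0,0.8,0,0,-0.06,0,0.8,0,0,-0.14,0,0.8,0,0,-0.22,0,0.8,0,0,-0.3,0,0.8,0,0,-0.35,0,0.8,0,0,-0.35,0,0.8,0,0,-0.35,0,0.8,0,0,-0.35,0,0.8]

```text
t: 9.83
tool_pos: [500.1, -263.5, 146.0]
tcp_rot: [0.002, 1.0, 0.0, -0.0]
force: [-0.6, 0.7, -1.1]
gripper_width: 27.2
grip_force: 59.2
```

```bash
python3 look.py w_g fuse long_fuse
```

```text
fuse [([255.0, 240.2], 0.76)]
long_fuse [([325.4, 189.5], 0.96)]
[ 500.1 -263.5  146. ] [ 2.2e-03  1.0e+00  2.0e-04 -3.0e-04] 9.8333 [-0.59  0.51  1.59 -0.    1.04 -2.16]
```

View pics/w_g.png

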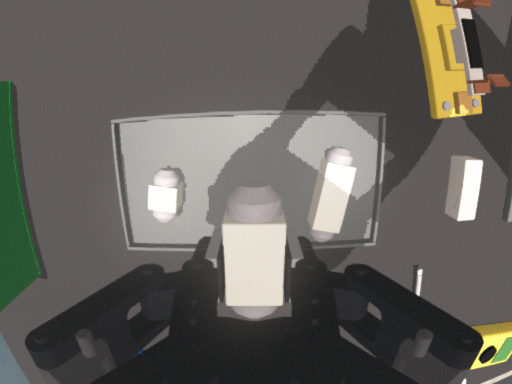

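The link is held between the fingers at (254,255), and its neighbours haven't moved. Carrying it to beside and above the holder.

Emit:
send_rows:
  deltas: [-0.1,0.93,-0.135,-0.016,0.8,-0.1,0.93,-0.135,-0.016,0.8,-0.1,0.93,-0.135,-0.016,0.8,-0.1,0.93,-0.135,-0.016,0.8,-0.1,0.93,-0.135,-0.016,0.8,-0.1,0.93,-0.135,-0.016,0.8,-0.1,0.93,-0.135,-0.016,0.8,-0.1,0.93,-0.135,-0.016,0.8,-0.1,0.93,-0.135,-0.016,0.8,-0.1,0.93,-0.135,-0.016,0.8,-0.1,0.93,-0.135,-0.016,0.8,-0.1,0.93,-0.135,-0.016,0.8,-0.1,0.93,-0.135,-0.016,0.8,-0.1,0.93,-0.135,-0.016,0.8,-0.1,0.93,-0.135,-0.016,0.8]

```text
t: 11.23
tool_pos: [542.1, 106.8, 200.2]
tcp_rot: [-0.022, 1.0, -0.0, -0.0]
force: [-0.7, 0.0, -1.3]
gripper_width: 26.9
grip_force: 59.5
```

```bash
python3 look.py w_h2 holder seat_mean fuse
python3 - <<'E'
from fz import *
s,p,o=pickle.load(open("w_h2.pkl","rb"));I=p["color"]
cv2.imwrite("pics/w_h2c.png",cv2.resize(I[40:350,180:340],None,fx=1.9,fy=1.9,interpolation=cv2.INTER_CUBIC)[:,:,::-1])
print("fuse rows",[(r,int(I[r,255].min())) for r in range(180,340,4)])
print(R.from_quat(s["tcp_rot"]).as_matrix().round(4).tolist())
E
```

```text
holder [([257.4, 112.6], 0.97), ([126.7, 16.1], 0.62)]
seat_mean []
fuse [([255.7, 240.2], 0.8)]
[542.1 106.8 200.2] [-2.200e-02  9.998e-01 -0.000e+00 -3.000e-04] 11.2333 [ 0.09  0.43  1.56 -0.    1.15 -1.53]
fuse rows [(180, 108), (184, 128), (188, 227), (192, 199), (196, 167), (200, 165), (204, 168), (208, 194), (212, 195), (216, 194), (220, 190), (224, 209), (228, 227), (232, 228), (236, 228), (240, 228), (244, 228), (248, 228), (252, 228), (256, 227), (260, 228), (264, 226), (268, 228), (272, 227), (276, 226), (280, 227), (284, 226), (288, 226), (292, 225), (296, 226), (300, 224), (304, 225), (308, 181), (312, 181), (316, 182), (320, 76), (324, 51), (328, 48), (332, 48), (336, 45)]
[[-0.999, -0.0441, -0.0006], [-0.0441, 0.999, -0.0001], [0.0006, -0.0001, -1.0]]
```

View pics/w_h2.png

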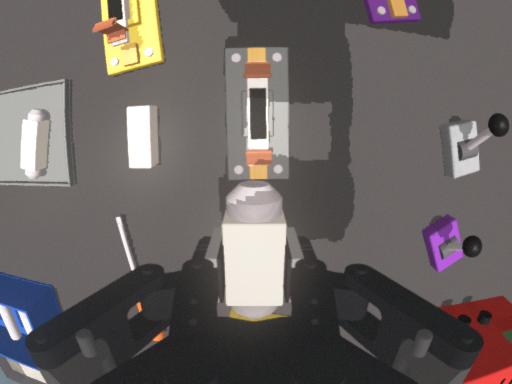

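The held link's body spans rows 226–307 at column 254. Ahead of it the grey holder is at (257,112), aligned with the tool, with its pad at (258,114).

Run:
```python
from fz import *
s,p,o=pickle.load(open("w_h2.pkl","rb"));I=p["color"]
T=R.from_quat(s["tcp_rot"]).as_matrix()
def tool(P): return (T.T@(np.array(P)-s["tool_pos"])).round(1)
for zt in(23,25.2,28):
  for uv in[(254,225.5),(254,306.5)]: print(zt,tool(atz(wray(p,uv,s),s["tool_pos"][2]+zt)))
m=(I.max(2)<112);w=np.zeros_like(m);w[75:150,246:270]=1;m&=w
k,lab,st,ce=cv2.connectedComponentsWithStats(m.astype(np.uint8));j=1+st[1:,4].argmax();print(st[j],ce[j])
q=np.argwhere(lab==j)[:,::-1]
for z in(39,52,65): print(z,rect(s,p,q,z))
s2,p2,_=pickle.load(open("w_h.pkl","rb"))
print("pad tri",tri([wray(p,ce[j],s),wray(p2,(256.31,156.54),s2)]))
for d in viewer.outline_of(viewer.grab_frame("wrist"),"holder"):
  b=d["box"]
  if b[0]>200 and b[2]<310:
    cs,_=cv2.findContours(d["region"].astype(np.uint8),cv2.RETR_EXTERNAL,2);cnt=max(cs,key=cv2.contourArea)[:,0]
    g=np.array([atz(wray(p,x,s),14)[:2] for x in cnt],np.float32); print("base",d["conf"],b,cv2.minAreaRect(g))
c=np.array([atz(wray(p,u,s),14)[:2] for u in [(225,49),(288,48),(289,177.5),(227,178)]]);print(c.round(1),c.mean(0))
# copper mask
o_=(I[:,:,0].astype(int)-I[:,:,2]>60)&(I[:,:,1]<140);o_[200:]=0;o_[:,:220]=0;o_[:,300:]=0
k,lab,st,ce=cv2.connectedComponentsWithStats(o_.astype(np.uint8))
for a,b in zip(st[1:],ce[1:]):
  if a[4]>20: print("copper",a,b)
```

```text
23 [ 19.    0.5 -23. ]
23 [-25.    0.6 -23. ]
25.2 [ 19.9   0.5 -25.2]
25.2 [-23.3   0.6 -25.2]
28 [ 21.    0.5 -28. ]
28 [-21.1   0.6 -28. ]
[250  89  16  50 735] [257.68027211 112.93197279]
39 (array([476.47806, 108.4016 ], dtype=float32), ((477.0683898925781, 108.28775024414062), (50.2662239074707, 15.13190746307373), 2.7618486881256104))
52 (array([476.39197 , 108.223854], dtype=float32), ((476.95684814453125, 108.11477661132812), (48.117576599121094, 14.485084533691406), 2.761836528778076))
65 (array([476.30554, 108.04592], dtype=float32), ((476.8453674316406, 107.94181823730469), (45.96892166137695, 13.838262557983398), 2.761843681335449))
pad tri (array([476.34961988, 108.14417483,  58.46390005]), [np.float64(0.013117335526258404), np.float64(0.013117335526237863)])
base 0.82 [222.3, 44.1, 294.0, 181.7] ((476.62506103515625, 107.17967987060547), (148.85049438476562, 70.233154296875), 3.2830164432525635)
[[406.   69.9]
 [401.6 138.6]
 [547.6 147.8]
 [551.4  77.3]] [476.6761296  108.38824581]
copper [244  62  27  16 388] [256.91494845  69.64948454]
copper [254 159  18   6  88] [262.29545455 161.75      ]
```

Emit:
send_rows:
  deltas: [0.06,0.003,0.05,-0.002,0.8,0.12,0.006,0.1,-0.002,0.8,0.166,0.009,0.15,-0.002,0.8,0.166,0.009,0.2,-0.002,0.8,0.166,0.009,0.225,-0.002,0.8,0.166,0.009,0.225,-0.002,0.8,0.166,0.009,0.225,-0.002,0.8,0.166,0.009,0.225,-0.002,0.8,0.166,0.009,0.225,-0.002,0.8]

```text
t: 12.28
tool_pos: [476.4, 108.6, 111.3]
tcp_rot: [-0.026, 1.0, 0.0, 0.001]
force: [0.1, -0.3, -1.3]
gripper_width: 26.9
grip_force: 59.5
```

```bash
cat > st.py <<'E'
from h import *
s=sense();p=viewer.grab_frame("scene");s2=sense();
print(s["t"],s["tool_pos"].round(2),R.from_quat(s["tcp_rot"]).as_matrix()[:2,0].round(4),s["force"].round(2),s2["force"].round(2),s["wrist_torque"].round(2),s["gripper_width"].round(1),s["grip_force"])
I=p["color"][130:215,200:305];cv2.imwrite("pics/last.png",cv2.resize(I,None,fx=6,fy=6,interpolation=cv2.INTER_CUBIC)[:,:,::-1])
E
python3 st.py
```

```text
Traceback (most recent call last):
  File "st.py", line 3, in <module>
    print(s["t"],s["tool_pos"].round(2),R.from_quat(s["tcp_rot"]).as_matrix()[:2,0].round(4),s["force"].round(2),s2["force"].round(2),s["wrist_torque"].round(2),s["gripper_width"].round(1),s["grip_force"])
                                                                                                                                                                 ^^^^^^^^^^^^^^^^^^^^^^^^
AttributeError: 'float' object has no attribute 'round'
```

```bash
sed -i 's/,s\["gripper_width"\].round(1)/,round(s["gripper_width"],1)/' st.py; python3 st.py
```

```text
12.3333 [476.39 108.6  111.27] [-0.9986 -0.052 ] [-0.21  0.17 -0.95] [-0.37  0.47 -1.22] [-0.08 -0.01 -0.02] 27.2 59.48014676570892
```

Emit:
send_rows:
  deltas: [0.002,-0.002,0.01,0,0.8,0.002,-0.002,0.02,0,0.8,0.002,-0.002,0.03,0,0.8,0.002,-0.002,0.04,0,0.8,0.002,-0.002,0.045,0,0.8,0.002,-0.002,0.045,0,0.8,0.002,-0.002,0.045,0,0.8]

```text
t: 12.97
tool_pos: [474.9, 107.7, 92.3]
tcp_rot: [-0.026, 1.0, -0.0, -0.0]
force: [-0.0, 0.2, 0.2]
gripper_width: 27.0
grip_force: 59.5
```

```bash
python3 st.py
```

```text
12.9667 [474.89 107.72  92.3 ] [-0.9986 -0.0521] [-0.05  0.18  0.16] [-0.34 -0.8  -1.  ] [-0.04 -0.01  0.01] 27.0 59.47959780693054
```

Emit:
send_rows:
  deltas: [0,0,0.0025,0,0.8,0,0,0.005,0,0.8,0,0,0.0075,0,0.8,0,0,0.01,0,0.8,0,0,0.01,0,0.8]

```text
t: 13.43
tool_pos: [474.9, 107.7, 88.3]
tcp_rot: [-0.026, 1.0, -0.0, -0.0]
force: [-0.7, -0.2, -1.2]
gripper_width: 26.9
grip_force: 59.5
```

Emit:
send_rows:
  deltas: [-0.002,0,0.0025,0,0.8,-0.002,0,0.005,0,0.8,-0.002,0,0.0075,0,0.8,-0.002,0,0.01,0,0.8,-0.002,0,0.01,0,0.8]

```text
t: 13.85
tool_pos: [475.7, 107.7, 84.3]
tcp_rot: [-0.026, 1.0, -0.0, -0.0]
force: [-0.7, 1.1, -1.6]
gripper_width: 27.1
grip_force: 59.5
```

Emit:
send_rows:
  deltas: [0,0,0.0025,0,0.8,0,0,0.005,0,0.8,0,0,0.0075,0,0.8,0,0,0.0075,0,0.8]

```text
t: 14.18
tool_pos: [475.7, 107.7, 81.3]
tcp_rot: [-0.026, 1.0, 0.0, -0.0]
force: [0.3, 0.3, -0.2]
gripper_width: 27.3
grip_force: 59.5
```

Emit:
send_rows:
  deltas: [0,0,0.0025,0,0.8,0,0,0.005,0,0.8,0,0,0.0075,0,0.8,0,0,0.0075,0,0.8]

```text
t: 14.52
tool_pos: [475.8, 107.8, 78.4]
tcp_rot: [-0.026, 1.0, 0.0, 0.0]
force: [-0.8, 0.9, 1.3]
gripper_width: 27.2
grip_force: 59.9
```

```bash
python3 st.py
```

```text
14.5167 [475.83 107.76  78.42] [-0.9986 -0.052 ] [-0.85  0.95  1.33] [0.1  0.56 1.05] [ 0.01 -0.02 -0.02] 27.2 59.86571788787842
```

Emit:
send_rows:
  deltas: [0,0,0.0025,0,0.8,0,0,0.004,0,0.8,0,0,0.004,0,0.8,0,0,0.004,0,0.8]

```text
t: 14.9
tool_pos: [475.8, 107.8, 76.9]
tcp_rot: [-0.026, 1.0, -0.0, -0.0]
force: [-0.7, 0.6, 1.6]
gripper_width: 27.1
grip_force: 59.9
```

```bash
sed -i 's/^s=sense.*/L=[]\nfor i in range(4):\n  s=sense();L.append(s["force"]);p=viewer.grab_frame("scene")\ns2={"force":np.mean(L,0)}/' st.py; python3 st.py
```

```text
15.05 [475.76 107.73  76.87] [-0.9986 -0.052 ] [-0.69  0.08  0.85] [-0.47  0.19  1.49] [ 0.    0.01 -0.03] 26.9 59.931119084358215
```

Emit:
send_rows:
  deltas: [0,0,0.0025,0,0.8,0,0,0.004,0,0.8,0,0,0.004,0,0.8]

```text
t: 15.35
tool_pos: [475.7, 107.7, 75.2]
tcp_rot: [-0.026, 1.0, -0.0, -0.0]
force: [-0.2, 0.2, 2.5]
gripper_width: 27.1
grip_force: 60.0
```

```bash
python3 st.py
```

```text
15.5 [475.73 107.74  75.23] [-0.9986 -0.0521] [-0.65  0.35  0.61] [-0.17 -0.08  1.5 ] [0.   0.03 0.  ] 26.8 59.91190016269684
```

Emit:
send_rows:
  deltas: [0,0,0.0025,0,0.8,0,0,0.004,0,0.8,0,0,0.004,0,0.8]

```text
t: 15.8
tool_pos: [475.6, 107.7, 73.5]
tcp_rot: [-0.026, 1.0, -0.0, -0.0]
force: [-0.2, 0.8, -0.9]
gripper_width: 26.8
grip_force: 59.6
```

```bash
python3 st.py
```

```text
15.95 [475.63 107.72  73.52] [-0.9986 -0.0521] [-0.31 -0.25 -2.28] [-0.14 -0.13 -1.54] [-0.02 -0.02 -0.02] 26.8 59.461578726768494
```

Run:
```python
from h import *
p=viewer.grab_frame("scene");a=cv2.resize(p["color"][135:210,205:305],(800,600),interpolation=cv2.INTER_CUBIC)
cv2.imwrite("pics/s2.png",a[:,:,::-1])
```

```text
(no output)
```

View pics/s2.png

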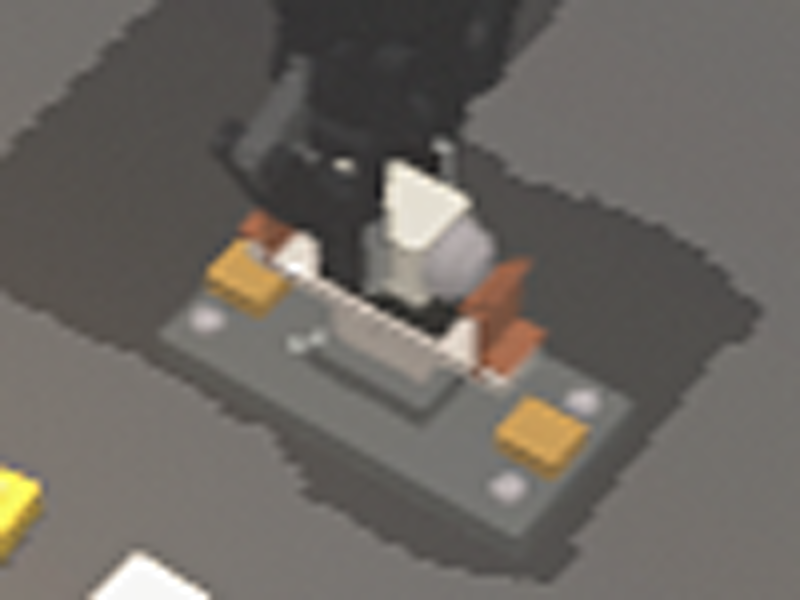

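The link is still above the clips' lips at about (440,240), with the right clip at (500,310). It is level and aligned, so contact has not really begun yet.

Emit:
send_rows:
  deltas: [0,0,0.0025,0,0.8,0,0,0.005,0,0.8,0,0,0.005,0,0.8]

```text
t: 16.3
tool_pos: [475.7, 107.7, 71.5]
tcp_rot: [-0.026, 1.0, -0.0, -0.0]
force: [-0.2, 0.6, -1.6]
gripper_width: 27.3
grip_force: 59.5
```

```bash
python3 st.py
```

```text
16.45 [475.68 107.74  71.59] [-0.9986 -0.052 ] [ 0.33  0.06 -2.22] [ 0.18 -0.11 -1.93] [ 0.07  0.01 -0.  ] 26.7 59.41126048564911
```

Emit:
send_rows:
  deltas: [0,0,0.0025,0,0.8,0,0,0.005,0,0.8,0,0,0.005,0,0.8]

```text
t: 16.75
tool_pos: [475.7, 107.7, 69.5]
tcp_rot: [-0.026, 1.0, -0.0, -0.0]
force: [0.6, 0.5, -1.3]
gripper_width: 26.8
grip_force: 59.4
```

```bash
python3 st.py
```

```text
16.9 [475.69 107.75  69.57] [-0.9986 -0.0521] [ 0.2  -0.18 -1.87] [ 0.2   0.17 -1.89] [ 0.05 -0.06  0.  ] 27.0 59.40423667430878
```

Emit:
send_rows:
  deltas: [0,0,0.0025,0,0.8,0,0,0.005,0,0.8,0,0,0.005,0,0.8]

```text
t: 17.2
tool_pos: [475.7, 107.7, 67.5]
tcp_rot: [-0.026, 1.0, -0.0, -0.0]
force: [-0.7, 0.1, -2.5]
gripper_width: 27.0
grip_force: 59.4
```

```bash
python3 st.py
```

```text
17.35 [475.67 107.74  67.57] [-0.9986 -0.0521] [-0.08  0.56 -2.9 ] [-0.07  0.04 -2.65] [ 0.    0.01 -0.01] 27.1 59.40508246421814
```

Run:
```python
from h import *; import pickle
p=viewer.grab_frame("scene"); I=cv2.imread("pics/scene0.png")[:,:,::-1].astype(int)
g=I.max(2)[165:182,240:270]; print(g)
m=np.zeros(I.shape[:2],np.uint8); m[160:190,235:275]=(I.max(2)[160:190,235:275]<55)
k,lab,st,ce=cv2.connectedComponentsWithStats(m)
for a,b in zip(st[1:],ce[1:]):
  if a[4]>15:
    o,d=ray(p,b); A=np.array([476.8,108.1]); t=((A-o[:2])@d[:2])/(d[:2]@d[:2]); P=o+t*d
    print(a,b,P.round(1))
s,w,_=pickle.load(open("w_h2.pkl","rb"))
def z_at(uv,x=None,y=None):
    o,d=ray(p,uv); t=(x-o[0])/d[0] if x is not None else (y-o[1])/d[1]; return (o+t*d).round(1)
q=lambda u:(205+u[0]/8,135+u[1]/8)
for x in(510,514,518): print("cliptop",x,z_at(q((530,262)),x=x),z_at(q((472,293)),x=x))
print("fuse top corner",z_at(q((412,252)),x=475.7+1.1+22),z_at(q((468,207)),x=475.7+1.1+22))
```

```text
[[120 120 155 210 226 255 255 212  71  95 116 119 118 118 117 116 116 116
  116 117 116 116 117 116 117 116 115 114 114 115]
 [118 154 211 224 253 255 206  62  69  70  77  97 113 119 118 117 116 116
  116 116 117 117 116 116 115 114 113 112 130 126]
 [154 214 227 226 244 205  59  70  74  75  75  72  77 106 120 118 118 117
  117 117 117 116 116 115 112 117 179 217 222 194]
 [183 229 228 254 243  52  67  73  74  76  75  74  74  72  85 109 120 117
  117 117 116 117 116 113 116 210 228 215 200 149]
 [196 152 199 255 247  72  62  68  72  75  73  74  73  73  74  72  85 108
  118 119 117 117 113 102 217 232 212 213 175 123]
 [153 144 160 158 239 248 167  79  65  71  74  73  74  75  75  74  71  76
   97 114 118 115 112 177 213 213 212 176 126 114]
 [139 124 120 139 159 157 248 250 147  65  66  70  74  75  74  74  74  74
   72  77  93 109 183 218 216 214 176 126 116 116]
 [125 118 117 116 120 137 153 179 254 250 149  71  67  73  72  74  75  74
   74  72  65 164 188 156 157 152 128 119 119 117]
 [119 119 120 118 118 116 133 153 164 182 255 254  91  65  68  73  74  74
   73  72  66 126 168 160 
[... 537 characters left out ...]
3 149 162 176 178 175 171 155 150 156 156 155 156 155 153 160
  178 243 255 255 252 177 130 158 166 224 241 213]
 [172 172 163 121  92 133 167 176 174 175 147 134 151 156 156 156 155 152
  157 162 176 254 248 159 227 219 224 242 215 187]
 [172 174 174 137  90  88 101 141 169 176 175 174 172 156 151 155 154 156
  156 147 172 178 156 131 134 172 227 216 188 255]
 [171 172 174 177 152 111  92  89 106 150 174 175 173 173 171 156 152 157
  147 124 114 124 141 139 163 200 191 184 255 247]]
cliptop 510 [510.  139.4  61.5] [510.  109.1  73.7]
cliptop 514 [514.  134.   69.1] [514.  104.   81.3]
cliptop 518 [518.  128.6  76.8] [518.   99.   88.8]
fuse top corner [498.8  93.3  99.4] [498.8 121.   96.1]
```

```bash
python3 - <<'E'
from h import *; import pickle
p=viewer.grab_frame("scene"); I=cv2.imread("pics/scene0.png")[:,:,::-1].astype(int)
m=np.zeros(I.shape[:2],np.uint8); m[163:182,240:263]=(I.max(2)[163:182,240:263]<88)
k,lab,st,ce=cv2.connectedComponentsWithStats(m)
for a,b in zip(st[1:],ce[1:]):
  if a[4]>15:
    o,d=ray(p,b); A=np.array([476.8,108.1]); t=((A-o[:2])@d[:2])/(d[:2]@d[:2]); P=o+t*d
    print(a,b,P.round(1))
    s,w,_=pickle.load(open("w_h2.pkl","rb"));print(tri([ray(p,b),wray(w,(257.7,113.2),s)]))
# current: outline of fuse & copper in scene around the clips
J=p["color"].astype(int)
for nm,K in(("before",I),("now",J)):
  c=((K[:,:,0]-K[:,:,2]>60)&(K[:,:,1]<140)).astype(np.uint8);c[:140]=0;c[200:]=0;c[:,:225]=0;c[:,285:]=0
  k,lab,st,ce=cv2.connectedComponentsWithStats(c)
  for a,b in zip(st[1:],ce[1:]):
    if a[4]>8: print(nm,a,b.round(1))
E
python3 st.py
```

```text
[245 165  17  12  89] [253.12359551 170.56179775] [475.5 107.   54.8]
(array([476.0037068 , 107.64961134,  54.59277707]), [np.float64(0.846368868396107), np.float64(0.8463688683961268)])
before [238 153   8  13  45] [241.  157.8]
before [261 167   9   8  29] [265.1 170.2]
before [231 170  10   4  15] [236.1 171.7]
before [263 174   9   7  23] [267.2 177. ]
before [268 190  10   5  13] [272.  191.8]
now [235 162   5   4   9] [236.8 163.3]
now [263 168   8   7  26] [266.4 170.9]
now [232 170   9   5  17] [236.2 171.8]
now [265 175   8   7  32] [268.4 177.9]
now [267 189  11   6  18] [272.4 191.4]
17.65 [475.74 107.77  67.66] [-0.9986 -0.0521] [-0.33 -0.16 -1.93] [ 0.28  0.03 -2.32] [0.   0.03 0.  ] 26.6 59.40192103385925
```

Run:
```python
from h import *; import pickle
p=viewer.grab_frame("scene")
def proj(X):
    a=R.from_quat(p["attitude"]).as_matrix(); c=a.T@(np.array(X)-p["position"]); return np.array([p["cx"]+p["fx"]*c[0]/-c[2],p["cy"]-p["fy"]*c[1]/-c[2]])
print(proj([515,110,78]),proj([519,110.2,78])-proj([515,110,78]))
K0=cv2.imread("pics/scene0.png")[:,:,::-1].astype(np.float32);K1=p["color"].astype(np.float32)
f=lambda K:np.clip(K[:,:,0]-K[:,:,2],0,255)
a,b=f(K0)[163:185,256:280],f(K1)[163:185,256:280]
best=min(((np.abs(cv2.warpAffine(a,np.float32([[1,0,dx],[0,1,dy]]),(24,22))[3:-3,3:-3]-b[3:-3,3:-3]).mean(),dx,dy) for dx in np.arange(-1,4,.25) for dy in np.arange(-2,3,.25)));print(best)
s,w0,_=pickle.load(open("w_h2.pkl","rb")); w=viewer.grab_frame("wrist")
print([(r,int(w["color"][r,255].min())) for r in range(216,232,2)],[(r,int(w["color"][r,255].min())) for r in range(300,314,2)])
print([(r,int(w0["color"][r,255].min())) for r in range(216,232,2)],[(r,int(w0["color"][r,255].min())) for r in range(300,314,2)])
I=w["color"].astype(int);c=((I[:,:,0]-I[:,:,2]>50)&(I[:,:,1]<150)).astype(np.uint8);c[:100]=0;c[:,:200]=0;c[:,310:]=0
k,lab,st,ce=cv2.connectedComponentsWithStats(c)
for u,v in zip(st[1:],ce[1:]):
    if u[4]>20:print(u,v.round(1))
```

```text
[265.78573354 171.24165416] [1.29510982 0.70616977]
(np.float32(8.30382), np.float64(1.25), np.float64(0.5))
[(216, 192), (218, 190), (220, 187), (222, 185), (224, 206), (226, 227), (228, 226), (230, 227)] [(300, 224), (302, 224), (304, 222), (306, 181), (308, 178), (310, 178), (312, 182)]
[(216, 194), (218, 193), (220, 190), (222, 187), (224, 209), (226, 229), (228, 227), (230, 228)] [(300, 224), (302, 224), (304, 225), (306, 185), (308, 181), (310, 182), (312, 181)]
[237 106  21   1  21] [247. 106.]
[ 226  106   54   79 2138] [252.2 161.9]
[232 312  45   9 154] [254.1 316.6]
```

Emit:
send_rows:
  deltas: [0,0,0.0025,0,0.8,0,0,0.005,0,0.8,0,0,0.0075,0,0.8,0,0,0.01,0,0.8,0,0,0.0125,0,0.8,0,0,0.0125,0,0.8]

```text
t: 18.3
tool_pos: [475.7, 107.8, 62.4]
tcp_rot: [-0.026, 1.0, -0.0, -0.0]
force: [0.6, 0.2, -3.6]
gripper_width: 26.9
grip_force: 59.4
```

```bash
python3 st.py
```

```text
18.45 [475.64 107.75  62.55] [-0.9986 -0.0521] [-0.12  0.11 -3.02] [-0.03  0.23 -2.92] [-0.05 -0.    0.04] 27.0 59.374730587005615
```

Emit:
send_rows:
  deltas: [0,0,0.0025,0,0.8,0,0,0.0025,0,0.8]

```text
t: 18.67
tool_pos: [475.7, 107.7, 61.6]
tcp_rot: [-0.026, 1.0, 0.0, -0.0]
force: [0.4, -0.2, -4.1]
gripper_width: 26.9
grip_force: 59.3
```

```bash
python3 st.py
```

```text
18.8167 [475.7  107.75  61.6 ] [-0.9986 -0.052 ] [ 0.15 -0.21 -3.42] [ 0.15 -0.01 -3.69] [-0.05 -0.01  0.02] 26.8 59.302881360054016
```

Emit:
send_rows:
  deltas: [0,0,0.002,0,0.8,0,0,0.002,0,0.8]

```text
t: 19.03
tool_pos: [475.7, 107.7, 60.8]
tcp_rot: [-0.026, 1.0, -0.0, -0.0]
force: [-0.1, -0.4, -4.3]
gripper_width: 27.0
grip_force: 59.3
```

Emit:
send_rows:
  deltas: [0,0,0.002,0,0.8,0,0,0.002,0,0.8]

```text
t: 19.2
tool_pos: [475.7, 107.7, 60.0]
tcp_rot: [-0.026, 1.0, -0.0, -0.0]
force: [0.2, -0.4, -2.6]
gripper_width: 27.0
grip_force: 59.5
```

```bash
python3 st.py
```

```text
19.35 [475.76 107.76  60.06] [-0.9986 -0.0521] [-0.37  0.67 -2.66] [-0.04  0.14 -3.07] [ 0.02  0.03 -0.  ] 26.8 59.43864583969116
```

Emit:
send_rows:
  deltas: [0,0,0.0015,0,0.8,0,0,0.0015,0,0.8]

```text
t: 19.57
tool_pos: [475.7, 107.8, 59.4]
tcp_rot: [-0.026, 1.0, -0.0, -0.0]
force: [-0.4, -0.8, -5.5]
gripper_width: 27.3
grip_force: 59.4
```

```bash
python3 st.py
```

```text
19.7167 [475.69 107.74  59.4 ] [-0.9986 -0.052 ] [-0.33 -0.8  -5.26] [-0.62 -0.67 -4.8 ] [-0.01 -0.02 -0.02] 27.4 59.368228912353516
```

Emit:
send_rows:
  deltas: [0,0,0.001,0,0.8,0,0,0.001,0,0.8]

```text
t: 19.93
tool_pos: [475.8, 107.7, 59.0]
tcp_rot: [-0.026, 1.0, -0.0, -0.0]
force: [0.1, 0.5, -4.5]
gripper_width: 26.8
grip_force: 59.4
```

```bash
python3 st.py
```

```text
20.0833 [475.72 107.73  59.04] [-0.9986 -0.052 ] [-0.47  1.09 -5.5 ] [-0.2   0.44 -4.75] [-0.01  0.    0.07] 26.6 59.382877349853516
```

Emit:
send_rows:
  deltas: [0,0,0.001,0,0.8,0,0,0.001,0,0.8]

```text
t: 20.3
tool_pos: [475.8, 107.7, 58.6]
tcp_rot: [-0.026, 1.0, -0.0, 0.0]
force: [0.7, -0.3, -5.2]
gripper_width: 27.2
grip_force: 59.4
```

Emit:
send_rows:
  deltas: [0,0,0.001,0,0.8,0,0,0.001,0,0.8]

```text
t: 20.47
tool_pos: [475.8, 107.8, 58.2]
tcp_rot: [-0.026, 1.0, 0.0, 0.0]
force: [-0.2, 0.0, -3.1]
gripper_width: 27.0
grip_force: 59.4
```

```bash
python3 st.py
python3 - <<'E'
from h import *
K0=cv2.imread("pics/scene0.png")[:,:,::-1].astype(np.float32);K1=viewer.grab_frame("scene")["color"].astype(np.float32)
f=lambda K:np.clip(K[:,:,0]-K[:,:,2],0,255)
a,b=f(K0)[163:185,256:280],f(K1)[163:185,256:280]
print(min(((np.abs(cv2.warpAffine(a,np.float32([[1,0,1.295*t],[0,1,.706*t]]),(24,22))[3:-3,3:-3]-b[3:-3,3:-3]).mean(),4*t) for t in np.arange(-.5,2,.05))))
E
```

```text
20.6167 [475.82 107.77  58.28] [-0.9986 -0.0521] [ 0.67  0.83 -3.61] [ 0.27  0.14 -3.54] [ 0.03 -0.01  0.02] 27.0 59.39895987510681
(np.float32(8.382572), np.float64(1.5999999999999992))
```

Emit:
send_rows:
  deltas: [0,0,0.001,0,0.8,0,0,0.001,0,0.8]

```text
t: 20.88
tool_pos: [475.8, 107.8, 58.0]
tcp_rot: [-0.026, 1.0, 0.0, 0.0]
force: [-0.5, -0.9, 1.4]
gripper_width: 26.6
grip_force: 60.1
```

```bash
python3 st.py
```

```text
21.0333 [475.82 107.75  57.99] [-0.9986 -0.0521] [-0.01 -0.08  1.95] [-0.36 -0.25  1.45] [-0.01  0.14 -0.03] 26.9 60.09270429611206
```

Emit:
send_rows:
  deltas: [0,0,0.001,0,0.8,0,0,0.001,0,0.8]

```text
t: 21.25
tool_pos: [475.8, 107.8, 57.7]
tcp_rot: [-0.026, 1.0, -0.0, 0.0]
force: [-1.7, -0.5, 7.0]
gripper_width: 27.1
grip_force: 60.9
```

```bash
python3 st.py
```

```text
21.4 [475.83 107.75  57.71] [-0.9986 -0.052 ] [-2.07 -0.91  6.51] [-1.86 -0.34  6.87] [-0.03  0.3   0.06] 27.2 60.86857795715332
```

Emit:
send_rows:
  deltas: [0,0,0.001,0,0.8,0,0,0.001,0,0.8]

```text
t: 21.62
tool_pos: [475.9, 107.8, 57.4]
tcp_rot: [-0.026, 1.0, 0.0, 0.0]
force: [-3.1, 0.1, 12.6]
gripper_width: 27.0
grip_force: 61.5
```

```bash
python3 st.py
```

```text
21.7667 [475.86 107.77  57.46] [-0.9986 -0.0521] [-3.16 -0.66 11.33] [-2.68 -0.4  11.63] [-0.04  0.44 -0.01] 27.1 61.49684429168701
```

Emit:
send_rows:
  deltas: [0,0,0,0,0.6,0,0,0,0,0.5,0,0,0,0,0.4,0,0,0,0,0.4,0,0,0,0,0.4,0,0,0,0,0.4]

```text
t: 22.32
tool_pos: [475.8, 107.7, 57.0]
tcp_rot: [-0.026, 1.0, -0.0, -0.0]
force: [-0.1, 0.1, -0.6]
gripper_width: 51.2
grip_force: 0.0
```

Emit:
send_rows:
  deltas: [0,0,-0.02,0,0.4,0,0,-0.06,0,0.4,0,0,-0.12,0,0.4,0,0,-0.2,0,0.4,0,0,-0.28,0,0.4,-0.15,0,-0.36,0,0.4,-0.15,0,-0.36,0,0.4,-0.15,0,-0.36,0,0.4,-0.15,0,-0.36,0,0.4,-0.15,0,-0.36,0,0.4]

```text
t: 23.15
tool_pos: [534.8, 110.8, 200.9]
tcp_rot: [-0.026, 1.0, -0.0, -0.001]
force: [-0.6, -0.0, 0.2]
gripper_width: 51.2
grip_force: 0.0
```

```bash
python3 look.py w_s fuse holder isolator_tip isolator_base
python3 - <<'E'
from fz import *
s,p,o=pickle.load(open("w_s.pkl","rb"));T=R.from_quat(s["tcp_rot"]).as_matrix()
uv=o["fuse"][0][0]
s,p,q,c=body("w_s",(int(uv[0])-25,int(uv[1])-45,int(uv[0])+25,int(uv[1])+45),208);print(rect(s,p,q,83))
I=p["color"].astype(int);x0,y0=int(c[0]),int(c[1])
c=((I[:,:,0]-I[:,:,2]>50)&(I[:,:,1]<150)).astype(np.uint8);w=np.zeros_like(c);w[y0-90:y0+90,x0-30:x0+30]=1;c*=w
k,lab,st,ce=cv2.connectedComponentsWithStats(c)
for u,v in zip(st[1:],ce[1:]):
    if u[4]>15:print("cu",u,v.round(1),atz(wray(p,v,s),83).round(1))
K0=cv2.imread("pics/scene0.png")[:,:,::-1].astype(np.float32);F=viewer.grab_frame("scene");K1=F["color"].astype(np.float32)
f=lambda K:np.clip(K[:,:,0]-K[:,:,2],0,255)
a,b=f(K0)[163:185,256:280],f(K1)[163:185,256:280]
print(min(((np.abs(cv2.warpAffine(a,np.float32([[1,0,1.295*t],[0,1,.706*t]]),(24,22))[3:-3,3:-3]-b[3:-3,3:-3]).mean(),4*t) for t in np.arange(-.5,2,.05))))
# fuse body centroid in scene (white) -> height
m=np.zeros((384,512),np.uint8);m[145:185,235:275]=(K1.min(2)[145:185,235:275]>180)
k,lab,st,ce=cv2.connectedComponentsWithStats(m);print(st[1:],ce[1:].round(1))
E
```

```text
fuse [([254.5, 119.5], 0.85)]
holder [([129.7, 18.1], 0.89)]
isolator_tip [([493.9, 131.3], 0.98), ([469.0, 249.5], 0.74)]
isolator_base [([450.0, 155.0], 0.97)]
[534.8 110.8 200.9] [-2.600e-02  9.997e-01 -0.000e+00 -6.000e-04] 23.15 [ 0.09  0.42  1.58 -0.    1.15 -1.53]
[ 238   88   41   71 2479] [257.39491731 125.22630093]
(array([479.5675 , 111.58948], dtype=float32), ((477.7069396972656, 111.85972595214844), (61.85557556152344, 35.290523529052734), 3.6201603412628174))
cu [240  68  27  17 407] [253.1  76.6] [437.  105.6  83. ]
cu [242 163  25  11 124] [257.5 169.6] [519.1 113.8  83. ]
(np.float32(6.8123507), np.float64(0.9999999999999991))
[[244 157  21  17 181]
 [241 167   4   3   8]
 [260 177   3   3   7]
 [267 179   4   4   5]] [[254.6 164.3]
 [242.4 167.9]
 [261.3 178. ]
 [268.6 180.6]]
```

Run:
```python
from fz import *
for n,uv in(("w_h2",(257,70)),("w_s",(253,77))):
  s,p,o=pickle.load(open(n+".pkl","rb"));I=p["color"].astype(int)
  for side,win in (("-x",(uv[1]-15,uv[1]+22)),("+x",(145,185))):
    c=((I[:,:,0]-I[:,:,2]>50)&(I[:,:,1]<150));w=np.zeros_like(c);w[win[0]:win[1],235:278]=1;c&=w
    q=np.argwhere(c)[:,::-1]
    X=np.array([atz(wray(p,u,s),83)[0] for u in q]); print(n,side,len(q),np.percentile(X,[3,50,97]).round(1))
K0=cv2.imread("pics/scene0.png")[:,:,::-1].astype(np.float32);K1=viewer.grab_frame("scene")["color"].astype(np.float32)
f=lambda K:np.clip(K[:,:,0]-K[:,:,2],0,255).astype(int)
print(f(K0)[151:168,232:250]);print(f(K1)[151:168,232:250])
# body top ends: fuse level; body corners at wrist
s,p,o=pickle.load(open("w_s.pkl","rb"));I=p["color"];print([(r,int(I[r,255].min())) for r in range(84,164,2)])
print([(k,int(I[120,k].min())) for k in range(230,285,2)])
```

```text
w_h2 -x 405 [431.2 438.1 444.7]
w_h2 +x 289 [510.7 517.  529.9]
w_s -x 407 [430.1 437.  443.5]
w_s +x 124 [514.6 519.5 522.7]
[[  8   8   8   8   7   8   7   8   7   7   6   6   7   8   7   7   8   8]
 [  7   8   7   8   8   8   8   7   6   4  24  19   4   6   8   7   7   7]
 [  9   8   9   7   8   8   8   6   3  39 102  94  33   3   6   7   8   7]
 [  9   7   8   8   8   7   7   3  39  98 119 122  66   1   5   7   6   8]
 [  8   8   8   7   7   5   4  38  97 118 117 118  90  32   4   7   7   8]
 [  8   8   9   8   7   4  40  98 119 116 115 116 126 102  30   5   7   8]
 [  9   7   9   8   6  30  96 120 116 115 116 121 122  64   7   5   7   8]
 [  8   8   8   8   7  26  96 118 116 115 120 120  77  13   5   6   7   8]
 [  9   8   8   8   6   2  52 108 117 122 122  82  35  14   6   7   7   8]
 [ 10   9   8   8   8   4  21  70 117 121  81  51  42  16   6   8   7   8]
 [  9  10   8   8   5   4  22  75 107  84  50  56  43  16   7   7   7   8]
 [ 10  10   9   8   5  52  96  80  49  53  56  58  53  22   6   8   7   8]
 [ 10   9   7   3  52 121 127  81  53  56  58  58  44  21   7   8   8   9]
[... 1687 characters left out ...]
5), (104, 255), (106, 255), (108, 255), (110, 255), (112, 255), (114, 255), (116, 255), (118, 255), (120, 255), (122, 255), (124, 255), (126, 255), (128, 255), (130, 255), (132, 255), (134, 255), (136, 255), (138, 255), (140, 255), (142, 255), (144, 255), (146, 255), (148, 254), (150, 254), (152, 254), (154, 254), (156, 245), (158, 239), (160, 156), (162, 151)]
[(230, 161), (232, 163), (234, 162), (236, 165), (238, 221), (240, 255), (242, 255), (244, 255), (246, 255), (248, 255), (250, 255), (252, 255), (254, 255), (256, 255), (258, 255), (260, 255), (262, 255), (264, 255), (266, 255), (268, 255), (270, 223), (272, 225), (274, 225), (276, 225), (278, 223), (280, 223), (282, 222), (284, 204)]
```

Both clips are back to about 1.1 mm of spread, so the link is home and released. Now the isolator.

Emit:
send_rows:
  deltas: [0.256,0.628,0,-0.086,1,0.256,0.628,0,-0.086,1,0.256,0.628,0,-0.086,1,0.256,0.628,0,-0.086,1,0.256,0.628,0,-0.086,1,0.256,0.628,0,-0.086,1,0.256,0.628,0,-0.086,1,0.256,0.628,0,-0.086,1,0.256,0.628,0,-0.086,1,0.256,0.628,0,-0.086,1,0.256,0.628,0,-0.086,1,0.256,0.628,0,-0.086,1]

```text
t: 24.5
tool_pos: [420.9, 355.5, 201.1]
tcp_rot: [-0.16, 0.987, -0.0, -0.0]
force: [-1.1, -0.2, -0.4]
gripper_width: -0.0
grip_force: 0.0
```

```bash
python3 look.py w_i2 isolator_base isolator_tip
python3 - <<'E'
from fz import *
s,p,o=pickle.load(open("w_i2.pkl","rb"));T=R.from_quat(s["tcp_rot"]).as_matrix();print(T[:2,:2].round(4),s["gripper_width"])
for t,z in(("isolator_base",0),("isolator_tip",92.2)):
  for u,c,_ in o[t]:
    P=atz(wray(p,u,s),z);print(t,P.round(1),(T.T@(P-s["tool_pos"])).round(1))
E
```

```text
isolator_base [([252.1, 226.9], 0.79)]
isolator_tip [([254.6, 230.0], 0.57)]
[420.9 355.5 201.1] [-1.597e-01  9.872e-01 -1.000e-04 -0.000e+00] 24.5 [ 0.59  0.42  1.57 -0.    1.15 -1.3 ]
[[-0.949  -0.3153]
 [-0.3153  0.949 ]] -0.04411781498813229
isolator_base [491.8 377.4   0. ] [-74.2  -1.6 201.1]
isolator_tip [457.7 369.   92.2] [-39.3   1.2 108.9]
```

Emit:
send_rows:
  deltas: [0,0.003,0.1,0,1,0,0.003,0.2,0,1,0,0.003,0.26,0,1,0,0.003,0.295,0,1,0,0.003,0.295,0,1,0,0.003,0.295,0,1,0,0.003,0.295,0,1]

```text
t: 25.23
tool_pos: [420.7, 357.8, 84.1]
tcp_rot: [-0.16, 0.987, 0.0, 0.001]
force: [0.2, -0.5, 0.2]
gripper_width: -0.3
grip_force: 0.0
```

Emit:
send_rows:
  deltas: [-0.02,0,0,0,1,-0.04,0,0,0,1,-0.06,0,0,0,1,-0.08,0,0,0,1,-0.1,0,0,0,1,-0.12,0,0,0,1,-0.14,0,0,0,1,-0.16,0,0,0,1,-0.18,0,0,0,1,-0.2,0,0,0,1,-0.21,0,0,0,1,-0.215,0,0,0,1,-0.215,0,0,0,1]

```text
t: 26.32
tool_pos: [502.0, 384.9, 83.0]
tcp_rot: [-0.16, 0.987, 0.0, 0.0]
force: [-0.3, -0.4, -0.4]
gripper_width: -0.1
grip_force: 0.0
```

Emit:
send_rows:
  deltas: [-0.005,0,0,0,1,-0.005,0,0,0,1]

```text
t: 26.48
tool_pos: [503.4, 385.4, 83.1]
tcp_rot: [-0.16, 0.987, -0.0, -0.0]
force: [-0.8, 0.3, -0.0]
gripper_width: 0.2
grip_force: 0.1
```

Emit:
send_rows:
  deltas: [-0.005,0,0,0,1,-0.005,0,0,0,1]

```text
t: 26.65
tool_pos: [505.4, 386.1, 83.1]
tcp_rot: [-0.16, 0.987, 0.0, 0.0]
force: [-0.7, 0.7, -0.2]
gripper_width: 0.1
grip_force: 0.3
```

Emit:
send_rows:
  deltas: [-0.0025,0,0,0,1,-0.005,0,0,0,1,-0.005,0,0,0,1]

```text
t: 26.9
tool_pos: [506.8, 386.5, 82.9]
tcp_rot: [-0.16, 0.987, -0.0, -0.001]
force: [-4.8, -1.5, 0.8]
gripper_width: 0.0
grip_force: 2.0
```

Emit:
send_rows:
  deltas: [-0.0025,0,0,0,1,-0.0025,0,0,0,1]

```text
t: 27.07
tool_pos: [507.0, 386.6, 82.8]
tcp_rot: [-0.16, 0.987, -0.0, -0.001]
force: [-9.1, -1.2, 2.7]
gripper_width: -0.4
grip_force: 4.4
```

```bash
python3 st.py
python3 - <<'E'
from h import *
for n in("scene","top"):
  p=viewer.grab_frame(n)
  for t in("isolator_tip","isolator_base"): print(n,t,[(np.round(d["position"],1).tolist(),round(d["conf"],2)) for d in viewer.landmark_of(p,t)])
  a=R.from_quat(p["attitude"]).as_matrix()
  for X in([457.5,369.1,92.2],[530.1,393.3,92.2]):
    c=a.T@(np.array(X)-p["position"]);print(X,p["cx"]+p["fx"]*c[0]/-c[2],p["cy"]-p["fy"]*c[1]/-c[2])
E
```

```text
27.2167 [506.96 386.56  82.84] [-0.9485 -0.3168] [-9.07 -2.59  2.67] [-8.59 -2.13  3.23] [-0.37  1.29 -0.05] 0.5 4.326335191726685
scene isolator_tip [([346.7, 127.8], 0.71), ([329.0, 111.6], 0.42)]
scene isolator_base [([355.2, 155.0], 0.76), ([314.1, 134.0], 0.74)]
[457.5, 369.1, 92.2] 306.23627177192867 104.58926432714213
[530.1, 393.3, 92.2] 332.3980525395667 110.65044864591232
top isolator_tip [([85.8, 182.9], 0.62), ([95.8, 162.0], 0.56)]
top isolator_base [([107.7, 153.8], 0.64), ([106.7, 206.9], 0.62)]
[457.5, 369.1, 92.2] 93.73693060440166 220.26972861563772
[530.1, 393.3, 92.2] 85.52654781715827 189.50438124056132
```

Emit:
send_rows:
  deltas: [0.03,0,0,0,1,0.08,0,0,0,1,0.15,0,-0.05,0,1,0.2,0,-0.15,0,1,0.2,0,-0.25,0,1,0.2,0,-0.3,0,1,0.2,0,-0.3,0,1,0.2,0,-0.3,0,1,0.2,0,-0.3,0,1]

```text
t: 28.32
tool_pos: [432.2, 361.5, 202.6]
tcp_rot: [-0.16, 0.987, -0.0, -0.0]
force: [0.2, -0.4, -0.3]
gripper_width: 0.0
grip_force: 0.0
```

```bash
python3 st.py
python3 - <<'E'
from h import *
s=sense();sc=viewer.grab_frame("scene")
P={n:[d["position"] for d in viewer.landmark_of(sc,n)] for n in("isolator_tip","fuse","short_fuse","long_fuse","terminal_block","screwdriver","jar","canister","meter")};print({k:[np.round(q,1).tolist() for q in v] for k,v in P.items()})
s=sense();w=viewer.grab_frame("wrist")
for d in viewer.landmark_of(w,"isolator_tip"): print(np.round(d["position"]),d["conf"],atz(wray(w,d["position"],s),92.2).round(1))
K0=cv2.imread("pics/scene0.png")[:,:,::-1].astype(np.float32);K1=sc["color"].astype(np.float32)
f=lambda K:np.clip(K[:,:,0]-K[:,:,2],0,255)
a,b=f(K0)[163:185,256:280],f(K1)[163:185,256:280]
print(min(((np.abs(cv2.warpAffine(a,np.float32([[1,0,1.295*t],[0,1,.706*t]]),(24,22))[3:-3,3:-3]-b[3:-3,3:-3]).mean(),4*t) for t in np.arange(-.5,2,.05))))
E
```

```text
28.4667 [431.96 361.33 201.86] [-0.9486 -0.3166] [ 0.73  0.61 -1.74] [ 0.26  0.05 -0.64] [ 0.03 -0.    0.03] -0.2 0.0
{'isolator_tip': [[346.1, 128.8], [327.3, 109.2], [291.3, 271.6]], 'fuse': [[255.4, 170.8], [153.4, 291.2]], 'short_fuse': [[131.5, 321.9]], 'long_fuse': [[181.6, 263.7]], 'terminal_block': [[231.2, 221.0], [254.8, 172.2]], 'screwdriver': [[289.6, 275.2]], 'jar': [[340.6, 273.7], [155.1, 289.4]], 'canister': [[304.7, 317.7]], 'meter': [[363.9, 232.9]]}
(np.float32(4.742567), np.float64(1.3999999999999995))
```

Run:
```python
from h import *
for n in("scene","top"):
  p=viewer.grab_frame(n);a=R.from_quat(p["attitude"]).as_matrix()
  K0=cv2.imread(f"pics/{n}0.png")[:,:,::-1];K1=p["color"]
  def proj(X):
    c=a.T@(np.array(X)-p["position"]);return np.array([p["cx"]+p["fx"]*c[0]/-c[2],p["cy"]-p["fy"]*c[1]/-c[2]])
  for K,X in((K0,[457.5,369.1,92.2]),(K1,[530.1,393.3,92.2])):
    u=proj(X).astype(int);m=np.zeros(K.shape[:2],np.uint8);sl=(slice(u[1]-14,u[1]+14),slice(u[0]-14,u[0]+14));m[sl]=K.max(2)[sl]<48
    k,lab,st,ce=cv2.connectedComponentsWithStats(m);print(n,proj(X).round(1),[(x.tolist(),c.round(1).tolist()) for x,c in zip(st[1:],ce[1:]) if x[4]>8])
```

```text
scene [306.2 104.6] [([303, 103, 7, 6, 23], [305.9, 106.0])]
scene [332.4 110.7] [([328, 107, 8, 9, 44], [331.3, 111.6])]
top [ 93.7 220.3] []
top [ 85.5 189.5] [([83, 186, 9, 7, 33], [87.6, 189.2])]
```

```bash
python3 -c "
from bench import env
print(env.sign_off())"
```

```text
the job is handed in; nothing more can be done
None
```

The middle fuse-link is seated under both clips (each spread about 1.1 mm, as when home), I let go of it, and only then threw the isolator lever over to its end stop (about 9 N there); the other parts were left alone and the job is handed in, with no verdict returned.

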